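# Close up the cash box for the night

## Task

Put the coin tray level into the open cash box so that it sits fully home and let go of it, then tip the leaning lid forward past its balance point and let it swing down by its own weight, untouched, until it comes to rest on its catch. Then press the front of the lid down, firmly but without forcing it, until the catch snaps and the lid is fully shut; do not disturb the glass, the rubber stamp or the calculator.

Things in the scene. Friction and masses are not known exactly. Their poses are not given: they have to be found in the camera images.
- cash_box: dark blue steel cash box on four soft rubber feet, fixed, 136 deep (x) x 176 wide (y), 66 high, 88 with lid shut. Origin: centre of its underside on the counter; x points from the front (hasp, robot's side) to the hinge. Inside 130 x 170; ledge 9 wide all round, top 26 above the counter, on which the tray stands, centred, axes along the box's (either way round). Hinge: rear rim, x = +68, z = 66.
- cash_lid (a joint): lid angle, rad: 0 shut, 1.75 leaning back on its stop (start). Lid 0.3 kg, 136 long from the hinge, 176 wide, 22 deep with its skirt. It balances near 1.35; below about 1.25 it falls by itself, slowed by a damper (1 to 3 s), and rests at about 0.05 on the sprung catch at the middle of the box front. Pressed home it snaps in the last 2 mm and stays within 0.012 of 0; let go earlier, it springs up.
- lid_edge (a point): middle of the lid's front outer edge (corner of top panel and front skirt); with the lid leaning back it is the rearmost point of the lid, about 196 above the counter and 114 behind the box origin along the box's x; the inner lip is a little higher, at 200.
- lid_press (a point): the place to press: on the outside of the lid's top panel, middle of its width, 18 mm behind the front edge; 88 above the counter when shut, 94 when resting on the catch. Pressed here the catch resists with up to 12 to 17 N, and meanwhile the whole box sinks a few mm into its soft feet (at most 5.5) and rises again when let go, so its snap cannot be told from a height.
- coin_tray: black moulded coin tray, loose, 126 (its x) x 166 (its y) x 28 high, 0.35 kg (somewhat varied), 1.5 mm narrower all round at the bottom; it fits the box with 2 mm to spare on each side, six wells with coins (fixed to it). Origin: centre of the underside, z up. It turns about half round to the same fit.
- tray_grip (a point): grip point on the tray's centre rib, 40 above the tray's underside. The rib runs along the tray's x, 70 long, 10 thick (grip across the tray's y), top 50 above the underside; the wells beside it are open and free from 11 above the underside, 40 wide along x and 70 long on either side.
- glass: small waisted drinking glass, 62 across, 83 high, standing; origin: centre of its underside. A bystander.
- stamp: wooden-handled rubber stamp, 25 x 44 x 73 high, standing; origin: centre of its underside. A bystander.
- calculator: pocket calculator lying flat, 118 x 69 x 13; origin: centre of its underside. A bystander.

How it is judged (in metres and radians):
On the way, in this order (a step that is already met when the one before it is completed fails the run):
1. the tray sits fully home in the box, let go, the lid still open (z of coin_tray in the frame of cash_box between 0.024 and 0.0285 m and x of coin_tray in the frame of cash_box between -0.005 and 0.005 m and y of coin_tray in the frame of cash_box between -0.005 and 0.005 m and angle between coin_tray's own z axis and vertical below 0.04 rad and value of joint cash_lid above 1.2 rad and contact force between the fingers and coin_tray below 0.1 N), for 0.2 s.
2. the lid has swung down by itself and rests on its catch, untouched (value of joint cash_lid between 0.03 and 0.1 rad and velocity of joint cash_lid between -0.05 and 0.05 rad/s and not (contact force between any of the fingers, the arm and cash_lid above 0.1 N)), for 0.3 s.
At the end, for the whole second after the job is handed in: the tray stands on its ledge in the box (within 2.5 mm in height, 5 mm sideways, level within 0.04 rad), the lid is latched shut (joint below 0.018 rad), and glass, stamp and calculator are upright within 30 mm of where they were (z of coin_tray in the frame of cash_box between 0.024 and 0.0285 m and x of coin_tray in the frame of cash_box between -0.005 and 0.005 m and y of coin_tray in the frame of cash_box between -0.005 and 0.005 m and angle between coin_tray's own z axis and vertical below 0.04 rad and value of joint cash_lid below 0.018 rad and distance of each of glass, stamp, calculator from where it was at the start of the episode below 0.03 m and angle between each of glass, stamp, calculator's own z axis and vertical below 0.2 rad); the robot touches nothing.
It fails at once if the lid is touched while it swings down (between 1.0 and 0.15 rad) (value of joint cash_lid between 0.15 and 1 rad and contact force between any of the fingers, the arm and cash_lid above 0.5 N).
It fails at once if the lid is forced: more than 50 N on it (contact force between any of the fingers, the arm and cash_lid above 50 N).
It fails at once if the tray is tipped by more than 0.5 rad (angle between coin_tray's own z axis and vertical above 0.5 rad).
It fails at once if the glass, the stamp or the calculator is knocked over or moved by more than 30 mm (distance of any of glass, stamp, calculator from where it was at the start of the episode above 0.03 m or angle between any of glass, stamp, calculator's own z axis and vertical above 0.3 rad).
It also fails if it takes over 64 s, if anything falls off the work surface, if the arm or the gripper's body presses on something with over 40 N, if the wrist force passes 120 N, or if a joint passes its speed limit or range.

## Robot

A 6-joint arm with a two-finger parallel gripper is mounted at the origin on a cart in front of the work surface, level with it; the furniture and walls round the work are solid. World frame = base frame: x ahead of the robot, y to its left, z up, the work surface at z = 0. Lengths are in m, angles in degrees, forces in N, time in s.
With the tool pointing down it reaches from about 0.375 to 0.75 m from the base axis. Payload 9 kg.
Tool frame: the origin (TCP) lies where the fingers leave the gripper's body, on its centre line; the fingertips stand 73 mm ahead of it and the grasp point (between the pads) lies 54 mm ahead of it (robot.tip_reach is the distance from the TCP to the fingertips, in m); z points along the fingers, y is the line along which they close (so a half turn about z gives the same grasp; the last joint's range is limited). The gripper opens to 85 mm and grips with 20 to 120 N. Pads are 22 mm wide; open, the fingers measure 114 mm over their backs; the gripper's body (76 mm by 85 mm) begins 54 mm behind the grasp point. The pads swing forward as they close: fully open they stand 13 mm farther back than shut.
Start: joints at [59.548, 5.964, 5.575, 89.605, 0, 77.527], TCP at [0.185, 0.571, 0.304] pointing down, gripper open.
Joint ranges: [-171.21, 171.21], [-48.23, 106.86], [-62.78, 66.21], [-105.2, 120.99], [-86.42, 89.51], [-180, 180]. Speed limits (degrees/s): [127.2, 127.2, 147.25, 180, 180, 180].

## Interface

Orientations are given as [roll, pitch, yaw] about the fixed x, y, z axes, in that order (R = Rz(yaw) Ry(pitch) Rx(roll)).
In Python, from plant import robot gives the robot as it stands. Calls block until the motion is done:
- robot.move_pose(position, orientation): joint-space move of the TCP to a pose.
- robot.line_to(position, vel=0.15, rotation=None, guard=None): straight line of the TCP; rotation=None keeps the orientation; vel is the mean speed in m/s. With guard (N) it stops when the force on the tool has changed by that much, and returns True; else False.
- robot.goto_joints(angles): joint-space move.
- robot.set_gripper(opening): finger opening in m; the grip force is fixed at half the most; returns when the fingers have stopped.
- robot.pause(seconds).
- robot.ik(position, orientation): joint angles nearest the present ones, or None.
- robot.observe(): the state.
- robot.grab_frame(name): name is "side" or "top" or "wrist"; returns the picture (384x512x3 uint8, blue, green, red); there is no depth.
- robot.get_calibration(name): a dict with "vertical_fov" (degrees; the focal length in pixels is half the picture's height over the tangent of half this angle, whatever the lens; pixels are square), "cx", "cy" (the principal point, pixels), "k1" (the pictures are not rectified: a ray, as slopes to the right and down, at radius r is drawn at 1 + k1 r^2 times it, then the intrinsics apply), "rvec" (rotation vector, rad) and "tvec" (3), from world to camera coordinates, as OpenCV has them. Camera axes: x right, y down, z forward; pixel columns grow to the right and rows downward; lengths in m; the calibration is good to about 2 mm. A picture is of the moment at which its call begins: read the wrist's pose just before it. get_calibration takes no time and is no camera call; for the wrist camera it gives the pose at the moment of the call.
A pose or a line that the arm cannot do raises robot.IKError and nothing moves.
- robot.job_done(): hands the job in; it is judged then, once.
The state is a dict: "time": time; "q": joint angles; "qvel": joint speeds; "joint_torque": joint torques, N m; "tool_pos": TCP position; "tcp_rot": TCP orientation; "ft_force": force on the tool from outside, world axes, zero at the start; "torque": the same for the moment, N m; "gripper_width": finger opening in m; "gripper_force": force on a finger pad.
Only numpy, scipy, OpenCV 4.12 (cv2) and the standard library are available. Lean on these libraries where they do the work, as an engineer would, in place of code of your own. Each camera call takes 0.05 s, during which the arm holds its last target. There are 200 camera calls.

## Working session

There is one attempt and no reset: what is moved stays moved. The work goes in short steps, each a Python script; the robot and the scene stay as the last script left them, time stands still between calls to the robot, and variables do not carry over. Pictures are saved under pics/ and viewed, at most 10 in all, crops included, and the job is handed in when it is done.

```bash
mkdir -p pics; ls
cat > h.py <<'E'
import numpy as np, cv2
from plant import robot
def cal(n):
    c=robot.get_calibration(n); f=192/np.tan(np.radians(c["vertical_fov"])/2)
    K=np.array([[f,0,c["cx"]],[0,f,c["cy"]],[0,0,1.]]); D=np.array([c["k1"],0,0,0,0.])
    return K,D,np.array(c["rvec"],float),np.array(c["tvec"],float)
def rays(C,px):
    K,D,r,t=C; R=cv2.Rodrigues(r)[0]
    u=cv2.undistortPoints(np.array(px,float).reshape(-1,1,2),K,D).reshape(-1,2)
    d=np.c_[u,np.ones(len(u))]@R
    return -R.T@t,d
def onplane(C,px,z):
    o,d=rays(C,px); return o+d*((z-o[2])/d[:,2])[:,None]
def proj(C,P):
    K,D,r,t=C; return cv2.projectPoints(np.array(P,float).reshape(-1,1,3),r,t,K,D)[0].reshape(-1,2)
E
python3 - <<'E'
from h import *
for n in("side","top"):
    im=robot.grab_frame(n); cv2.imwrite(f"pics/{n}0.png",im)
    C=cal(n); print(n,C[0][0,0],C[1][0],rays(C,[[256,192]]))
s=robot.observe(); print(s["tcp_rot"],s["time"],s["ft_force"])
C=cal("wrist");print(rays(C,[[256,192]]),C[0][0,0])
E
```

```text
pics
side 482.0953110423705 0.023586246604069633 (array([ 0.46802411, -1.10341912,  0.66598746]), array([[ 0.12585111,  0.823056  , -0.55402325]]))
top 402.9975553054254 0.01890153108776074 (array([ 0.43670666, -0.24225651,  0.92193797]), array([[ 0.14608248,  0.03423788, -0.98872051]]))
[-1.79934142e+02 -1.44126841e-02  1.62021895e+02] 0.1 [-0.43422242 -0.01732515 -0.12751246]
(array([0.10632109, 0.59496363, 0.37283424]), array([[ 0.29754757, -0.09543468, -0.94993592]])) 302.94854016780147
```

View pics/top0.png

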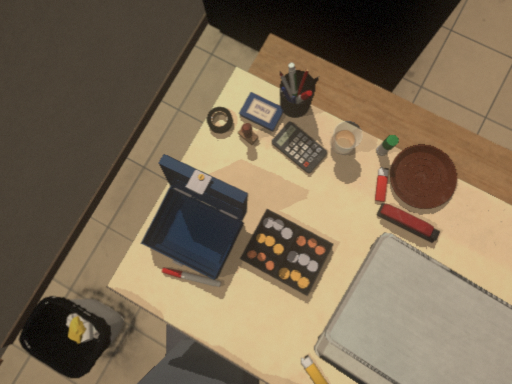

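View pics/side0.png

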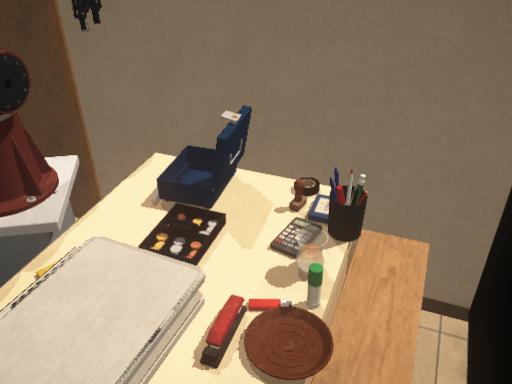

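The top view shows the open box at about (195,220), with the lid to the upper left side of its hinge. The tray is at (287,252), calculator (300,147), glass (346,138) and stamp (249,135). The side view confirms the layout. Next I'll get rough positions.

Run:
```python
from h import *
im=cv2.imread("pics/top0.png"); C=cal("top")
hsv=cv2.cvtColor(im,cv2.COLOR_BGR2HSV)
g=im.max(2)
m=((g<75)).astype(np.uint8); roi=np.zeros_like(m); roi[195:305,236:345]=1
blue=((hsv[...,0]>100)&(hsv[...,0]<130)&(hsv[...,1]>90)).astype(np.uint8)
mt=cv2.morphologyEx(m*roi*(1-blue),cv2.MORPH_CLOSE,np.ones((9,9)))
c=max(cv2.findContours(mt,0,2)[0],key=cv2.contourArea); r=cv2.minAreaRect(c); b=cv2.boxPoints(r)
P=onplane(C,b,0.02); print("tray",b,P,P.mean(0),np.linalg.norm(P[1]-P[0]),np.linalg.norm(P[2]-P[1]))
for n,p in dict(boxFrontL=(143,241),boxFrontR=(211,275),boxHingeR=(243,214),boxHingeL=(163,186)).items(): print(n,onplane(C,[p],0.066))
for n,p in dict(stamp=(249,133),calc=(300,147),glass=(346,138)).items(): print(n,onplane(C,[p],0.03))
cv2.imwrite("pics/crop0.png",cv2.resize(im[110:310,130:350],None,fx=3,fy=3,interpolation=cv2.INTER_CUBIC)[:600,:800])
```

```text
tray [[239.41528 258.14047]
 [266.29388 208.58311]
 [333.47925 245.02264]
 [306.60065 294.58002]] [[ 0.42314075 -0.17174349  0.02      ]
 [ 0.53177947 -0.23349412  0.02      ]
 [ 0.44818488 -0.37939961  0.02      ]
 [ 0.34316526 -0.31656637  0.02      ]] [ 0.43656759 -0.2753009   0.02      ] 0.12496204596467253 0.16815608697982415
boxFrontL [[0.46338492 0.02983442 0.066     ]]
boxFrontR [[ 0.39019925 -0.11549333  0.066     ]]
boxHingeR [[ 0.51640192 -0.18403976  0.066     ]]
boxHingeL [[ 0.58102608 -0.01084044  0.066     ]]
stamp [[ 0.70548856 -0.1977446   0.03      ]]
calc [[ 0.66926972 -0.31298743  0.03      ]]
glass [[ 0.68724357 -0.41727509  0.03      ]]
```

View pics/crop0.png

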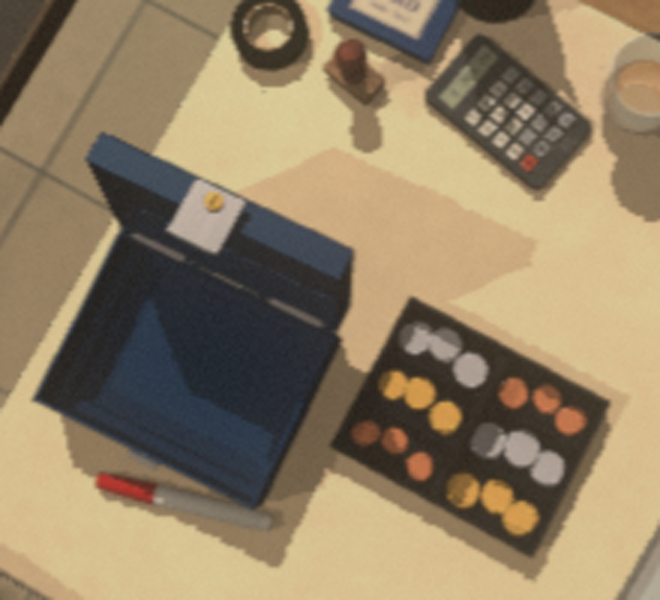

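The crop shows the box rim corners at full-image pixels of about (142,243), (217,277), (243,222) and (169,188). The tray is to its right, nearly parallel. I'll look from the wrist camera over each.

Run:
```python
from h import *
C=cal("top")
print(onplane(C,[(142,242.7),(217.3,277.3),(242.7,221.7),(169,188)],0.066))
for yaw in (150.4,-29.6):
    print(yaw,robot.ik([0.437,-0.275,0.33],[180,0,yaw]),robot.ik([0.487,-0.07,0.12],[180,0,yaw]))
robot.move_pose([0.40,-0.25,0.33],[180,0,150.4])
W=cal("wrist"); im=robot.grab_frame("wrist"); cv2.imwrite("pics/w1.png",im); np.savez("w1.npz",K=W[0],D=W[1],r=W[2],t=W[3])
robot.move_pose([0.44,-0.07,0.34],[180,0,150.4])
W=cal("wrist"); im=robot.grab_frame("wrist"); cv2.imwrite("pics/w2.png",im); np.savez("w2.npz",K=W[0],D=W[1],r=W[2],t=W[3])
cv2.imwrite("pics/w12.png",cv2.resize(np.vstack([cv2.imread("pics/w1.png"),im]),(450,600)) if 0 else im)
print(robot.observe()["time"])
```

```text
[[ 0.4598405   0.03188214  0.066     ]
 [ 0.3853001  -0.12869203  0.066     ]
 [ 0.5000107  -0.18319286  0.066     ]
 [ 0.57631824 -0.0240331   0.066     ]]
150.4 [-46.71872554  -8.22033928  -5.72093948  92.4993998    0.
 -17.11872554] [-23.45211924 -10.2595058  -29.51776821  70.7417376    0.
   6.14788076]
-29.6 [-46.71872554  -8.22033928  -5.72093948  92.4993998    0.
 162.88127446] [ -23.45211924  -10.2595058   -29.51776821   70.7417376     0.
 -173.85211924]
3.95
```

View pics/w1.png

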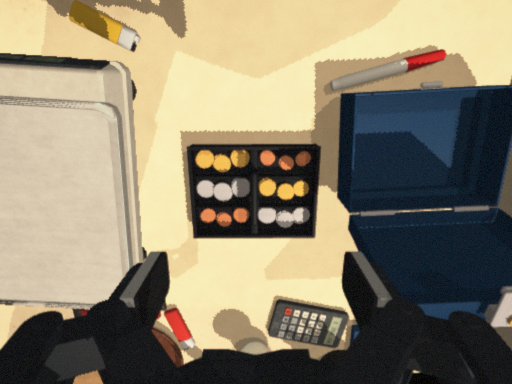

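View pics/w2.png

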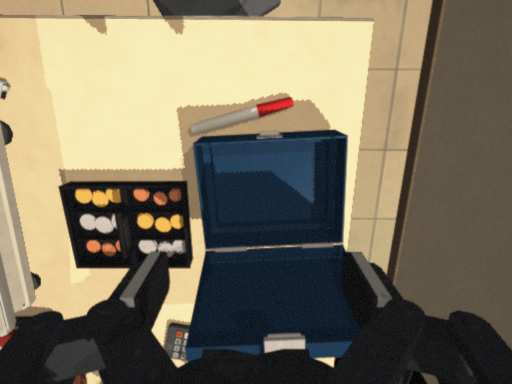

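Wrist view 1 shows the tray at (190–320, 145–238). Wrist view 2 shows the box rim with its front at row ~137 and the hinge at row ~246. I'll take closer views for precision.

Run:
```python
from h import *
def shot(n):
    robot.pause(0.3)
    W=cal("wrist"); im=robot.grab_frame("wrist"); cv2.imwrite(f"pics/{n}.png",im); np.savez(n+".npz",K=W[0],D=W[1],r=W[2],t=W[3])
    return im
robot.move_pose([0.480,-0.076,0.24],[180,0,150.4]); a=shot("w3")
robot.line_to([0.480,-0.076,0.30]); robot.move_pose([0.437,-0.275,0.22],[180,0,150.4]); b=shot("w4")
gm=lambda i:(255*(i/255.)**0.5).astype(np.uint8)
cv2.imwrite("pics/w3b.png",cv2.resize(gm(a[50:290,96:416]),None,fx=2.5,fy=2.5,interpolation=cv2.INTER_CUBIC))
cv2.imwrite("pics/w4b.png",cv2.resize(gm(b[70:310,96:416]),None,fx=2.5,fy=2.5,interpolation=cv2.INTER_CUBIC))
print(robot.observe()["time"])
```

```text
6.5833
```

View pics/w3b.png

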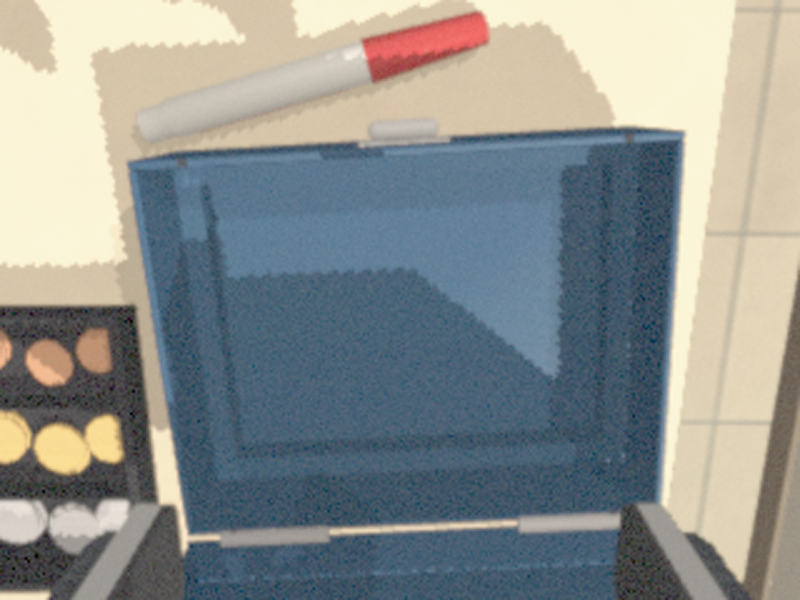

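View pics/w4b.png

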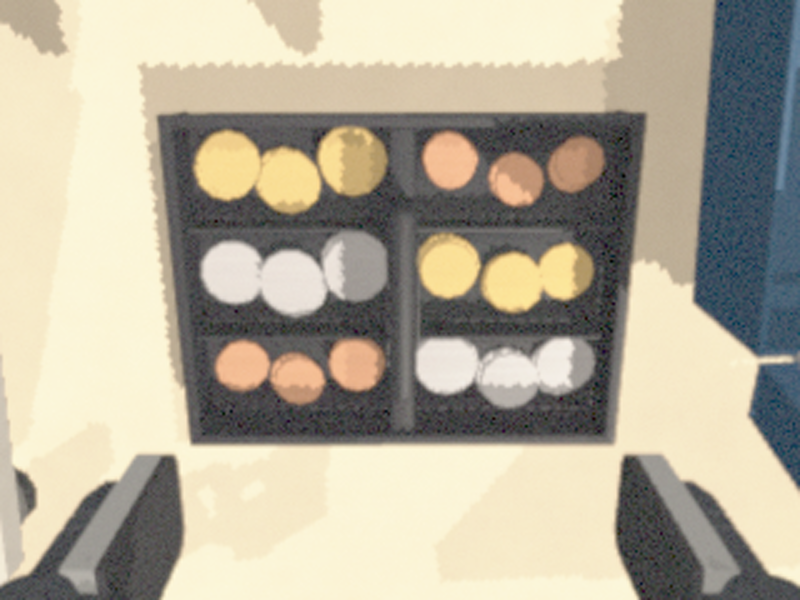

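Close view of the box: rim corners in the crop are front (131,165) and (683,135), with the rear rim from about (188,540) to (660,510). Close view of the tray: corners are (158,116), (645,114), (615,443) and (190,443), with the rib centred near x=403. I'll fit both.

```bash
cat > fit.py <<'E'
from h import *
from scipy.optimize import least_squares
def ld(n): z=np.load(n+".npz"); return (z["K"],z["D"],z["r"],z["t"]),cv2.imread(f"pics/{n}.png")
def box():
    C,im=ld("w3"); h=cv2.cvtColor(im,cv2.COLOR_BGR2HSV)
    m=((h[...,0]>98)&(h[...,0]<132)&(h[...,1]>100))
    L,R=[],[]
    for v in range(50+72,50+192,3):
        u=np.where(m[v])[0]; u=u[(u>96+125/2.5)&(u<96+700/2.5)]
        L.append((u.min()-.5,v)); R.append((u.max()+.5,v))
    F=[(96+x/2.5,50+y/2.5) for x,y in((131,165),(250,158),(550,142),(683,135))]
    H=[(96+x/2.5,50+y/2.5) for x,y in((188,535),(640,508))]
    L,R,F,H=[onplane(C,p,0.066)[:,:2] for p in(L,R,F,H)]
    def loc(p,P): c,s=np.cos(p[2]),np.sin(p[2]); return (P-p[:2])@np.array([[c,-s],[s,c]])
    # box y: world left = +y ; image left is robot's right => -y
    res=lambda p:np.r_[loc(p,L)[:,1]+.088,loc(p,R)[:,1]-.088,3*(loc(p,F)[:,0]+.068),(loc(p,H)[:,0]-.068)]
    s=least_squares(res,[.48,-.076,np.radians(-28)],loss="soft_l1",f_scale=.002)
    p=s.x
    print("box",p[:2],np.degrees(p[2]),"Lres",np.round([np.median(loc(p,L)[:,1])+.088,np.median(loc(p,R)[:,1])-.088],4),"F",loc(p,F)[:,0],"H",loc(p,H)[:,0])
    return p
def tray():
    C,im=ld("w4"); g=im.max(2).copy(); g[:,:96+140*2//5]=255; g[:,96+655*2//5:]=255; g[70+450*2//5:]=255; g[:70+100*2//5]=255
    m=cv2.morphologyEx((g<60).astype(np.uint8),cv2.MORPH_CLOSE,np.ones((15,15)))
    c=max(cv2.findContours(m,0,1)[0],key=cv2.contourArea)
    P=onplane(C,c.reshape(-1,2),0.028)[:,:2].astype(np.float32)
    r=cv2.minAreaRect(P*1000); print("tray",r)
    b=onplane(C,[(96+x/2.5,70+y/2.5) for x,y in((158,116),(645,114),(615,443),(190,443))],0.028)
    print(b[:,:2].mean(0),[np.linalg.norm(b[i]-b[i-1]) for i in range(4)],np.degrees(np.arctan2(*(b[3]-b[0])[1::-1])),np.degrees(np.arctan2(*(b[2]-b[1])[1::-1])),"y:",np.degrees(np.arctan2(*(b[0]-b[1])[1::-1])))
    print("rib",onplane(C,[(96+403/2.5,70+215/2.5),(96+403/2.5,70+425/2.5)],0.05))
if __name__=="__main__":
    box();tray()
    C,im=ld("w3"); print(proj(C,[[.48,-.076,.066]]))
E
python3 fit.py
```

```text
box [ 0.48139428 -0.07312358] -26.78766883922752 Lres [ 0.0017 -0.0012] F [-0.06756179 -0.0678341  -0.06804222 -0.06811638] H [0.0658506  0.06274291]
tray ((434.9142761230469, -273.5479431152344), (164.07586669921875, 123.98468017578125), 60.49817657470703)
[ 0.43646796 -0.27376535] [np.float64(0.12336303708079081), np.float64(0.16376315978888104), np.float64(0.12399088183660083), np.float64(0.16491779294625428)] -29.509589223415208 -28.975443772298878 y: -119.28406704981752
rib [[ 0.4085023  -0.25771489  0.05      ]
 [ 0.47380985 -0.29451522  0.05      ]]
[[256.98395564 192.56415629]]
```

Run:
```python
from h import *
yw=150.6; x,y=.4368,-.2743
robot.move_pose([x,y,0.20],[180,0,yw]); robot.set_gripper(0.06)
f0=robot.observe()["ft_force"]
print(robot.line_to([x,y,0.094],vel=0.1,guard=6))
robot.set_gripper(0.0); s=robot.observe(); print(s["tool_pos"],s["gripper_width"],s["gripper_force"],s["ft_force"]-f0)
robot.line_to([x,y,0.104],vel=0.05); robot.line_to([x,y,0.21],vel=0.1); robot.pause(0.3)
s=robot.observe(); print(s["tool_pos"],s["tcp_rot"],s["gripper_width"],s["ft_force"]-f0,s["torque"],s["time"])
W=cal("wrist"); im=robot.grab_frame("wrist"); cv2.imwrite("pics/w5.png",im); np.savez("w5.npz",K=W[0],D=W[1],r=W[2],t=W[3])
g=(255*(im/255.)**0.5).astype(np.uint8)
cv2.imwrite("pics/w5b.png",cv2.resize(g[60:360,56:456],None,fx=2,fy=2,interpolation=cv2.INTER_CUBIC))
```

```text
False
[ 0.43699464 -0.27443336  0.0943746 ] 0.008718445369531617 59.554513692855835 [1.78939443 0.66176716 4.28854772]
[ 0.43671913 -0.27419452  0.20967536] [ 1.79990236e+02 -2.77837838e-02  1.50601935e+02] 0.009126474113620981 [ 0.45736378 -0.68470909 -3.87880617] [0.00641247 0.02050195 0.03800757] 10.7833
```

View pics/w5b.png

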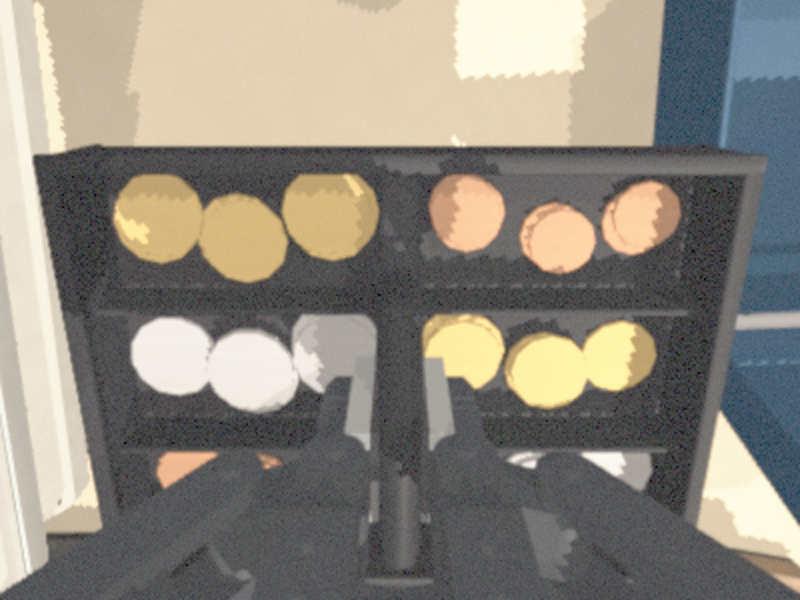

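The tray is held level. Its near-rim corners are at about (35,156) and (767,156) in the crop. I'll compute its offset in the hand and relate it to the box.

Run:
```python
from fit import *
C,im=ld("w5"); zr=0.2097-0.094+0.028
P=onplane(C,[(56+a/2,60+b/2) for a,b in((35,156),(767,156),(104,530),(694,520))],zr)[:,:2]
tcp=np.array([.43672,-.27419]); yw=np.radians(150.6-180)
ex=np.array([np.cos(yw),np.sin(yw)]); ey=np.array([-ex[1],ex[0]])
print("near corners in (unturned) tool frame x,y:",[( (p-tcp)@ex,(p-tcp)@ey) for p in P])
o,_=rays(C,[[256,192]]); print("cam rel",(o[:2]-tcp)@ex,(o[:2]-tcp)@ey,o[2])
box()
```

```text
near corners in (unturned) tool frame x,y: [(np.float64(-0.06292619718420646), np.float64(-0.08229293390074222)), (np.float64(-0.0629270254465197), np.float64(0.08065128809371813)), (np.float64(0.039717666945065226), np.float64(-0.08272077516938693)), (np.float64(0.03632127253938105), np.float64(0.07970377295114998))]
cam rel -0.08220991386665731 -0.0013367959463565946 0.2793391432009839
box [ 0.48139428 -0.07312358] -26.78766883922752 Lres [ 0.0017 -0.0012] F [-0.06756179 -0.0678341  -0.06804222 -0.06811638] H [0.0658506  0.06274291]
```

Run:
```python
from h import *
yb=np.radians(-26.8); ex=np.array([np.cos(yb),np.sin(yb)]); ey=np.array([-ex[1],ex[0]])
B=np.array([.48175,-.07241]); at=lambda x,y,z:[*(B+x*ex+y*ey),z]
rot=[180,0,153.2]
robot.line_to(at(0.02,-.20,.21),vel=.15,rotation=rot)
robot.line_to(at(-.01,-.20,.205),vel=.15)
robot.line_to(at(-.003,0,.20),vel=.15)
robot.line_to(at(0,0,.166),vel=.1); robot.pause(.3)
f0=robot.observe()["ft_force"]
print(robot.line_to(at(0,0,.145),vel=.03,guard=4)); s=robot.observe(); print(s["tool_pos"],s["ft_force"]-f0,s["torque"],s["time"])
```

```text
False
[ 0.48183925 -0.07244204  0.14515305] [-0.37290281  0.41821428 -0.74443592] [-0.04016908  0.01056666  0.02384552] 14.6667
```

Entered the box cleanly; lowering to the ledge.

Run:
```python
from h import *
p=robot.observe()["tool_pos"]; f0=robot.observe()["ft_force"]
t=[.48175,-.07241]
g=robot.line_to([*t,.1165],vel=.03,guard=6); s=robot.observe(); print(g,s["tool_pos"],s["ft_force"]-f0,s["torque"])
if s["tool_pos"][2]<.123:
    robot.set_gripper(.05); robot.pause(.2); s=robot.observe(); print(s["gripper_width"],s["ft_force"]-f0)
    robot.line_to([*t,.20],vel=.12)
    robot.line_to([.48175-.0357,-.07241+.018,.24],vel=.15); robot.pause(.2)
    W=cal("wrist"); im=robot.grab_frame("wrist"); cv2.imwrite("pics/w6.png",im); np.savez("w6.npz",K=W[0],D=W[1],r=W[2],t=W[3])
    g=(255*(im/255.)**0.5).astype(np.uint8)
    cv2.imwrite("pics/w6b.png",cv2.resize(g[50:290,96:416],None,fx=2.5,fy=2.5,interpolation=cv2.INTER_CUBIC))
print(robot.observe()["time"])
```

```text
True [ 0.48153318 -0.072298    0.11952429] [-0.13104751 -0.61900125 10.66499257] [-0.05766635 -0.16548199 -0.02531857]
0.05004384142485444 [0.49864484 0.31332336 4.92020515]
17.7167
```

View pics/w6b.png

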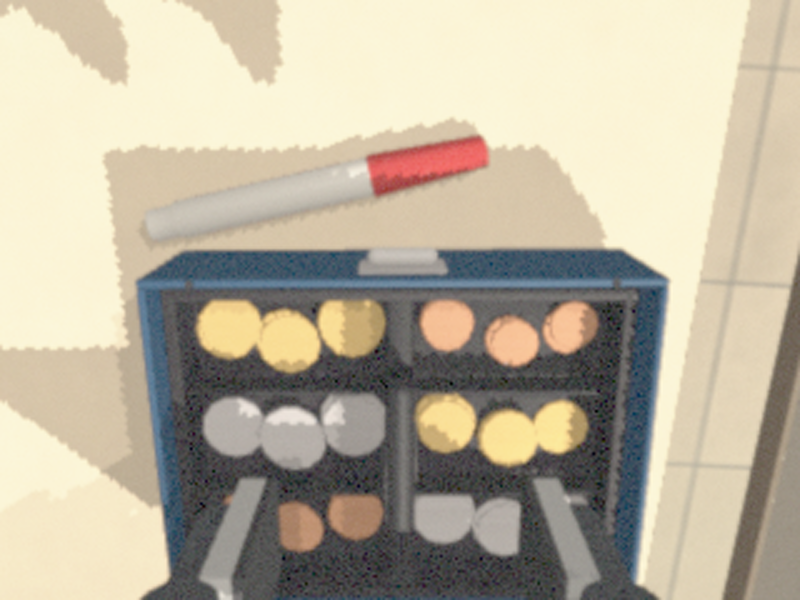

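The tray sits centred and flat in the box, with equal margins inside the rim (crop 165–635 inside 140–665). Next I'll tip the lid from behind with closed fingers.

Run:
```python
from h import *
yb=np.radians(-26.8); ex=np.array([np.cos(yb),np.sin(yb)]); ey=np.array([-ex[1],ex[0]])
B=np.array([.48175,-.07241]); at=lambda x,y,z:[*(B+x*ex+y*ey),z]
robot.set_gripper(0.0)
robot.line_to(at(-.04,0,.33),vel=.25); robot.line_to(at(.155,0,.33),vel=.25)
print(robot.line_to(at(.155,0,.245),vel=.15,guard=8)); robot.pause(.1)
f0=robot.observe()["ft_force"]
robot.line_to(at(.115,0,.245),vel=.08); print((robot.observe()["ft_force"]-f0).round(2))
robot.line_to(at(.047+.011,0,.245),vel=.05); print((robot.observe()["ft_force"]-f0).round(2))
robot.line_to(at(.12,0,.245),vel=.15); 
print(robot.observe()["time"])
im=[]
for i in range(4): im.append(robot.grab_frame("side")[90:220,140:270]); robot.pause(.25)
cv2.imwrite("pics/lid.png",cv2.resize(np.hstack(im),None,fx=1.5,fy=1.5)); print(robot.observe()["time"])
```

```text
False
[0.66 0.36 1.2 ]
[ 0.22 -0.21  0.24]
23.0167
24.2167
```

View pics/lid.png

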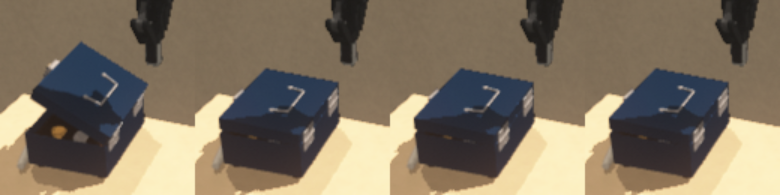

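The four side frames show the lid swinging down and then resting still on its catch, with a small gap at the front. Now I'll press it.

Run:
```python
from h import *
yb=np.radians(-26.8); ex=np.array([np.cos(yb),np.sin(yb)]); ey=np.array([-ex[1],ex[0]])
B=np.array([.48175,-.07241]); at=lambda x,y,z:[*(B+x*ex+y*ey),z]
a=robot.grab_frame("side"); cv2.imwrite("pics/s_before.png",a)
robot.line_to(at(.12,0,.29),vel=.2); robot.line_to(at(-.05,0,.25),vel=.2); robot.line_to(at(-.05,0,.178),vel=.15); robot.pause(.3)
f0=robot.observe()["ft_force"]
log=[]
z=.172
while z>.150:
    g=robot.line_to(at(-.05,0,z),vel=.02,guard=12); robot.pause(.05)
    s=robot.observe(); F=(s["ft_force"]-f0)[2]; log.append((round(z,4),round(s["tool_pos"][2],4),round(F,1)))
    if F>26: break
    z-=.001
print(log)
robot.line_to(at(-.05,0,.20),vel=.08); robot.line_to(at(-.12,0,.26),vel=.2)
robot.pause(.3); b=robot.grab_frame("side"); cv2.imwrite("pics/s_after.png",b)
C=cal("side")
for n,im in(("before",a),("after",b)):   # rows of the lid's rear/side top edge vs counter along columns near the front corner
    h=cv2.cvtColor(im,cv2.COLOR_BGR2HSV); m=(h[...,0]>98)&(h[...,0]<132)&(h[...,1]>90)
    print(n,[int(np.where(m[120:215,u])[0].min()+120) for u in range(162,236,6) if m[120:215,u].any()])
print(robot.observe()["time"])
```

```text
[(0.172, np.float64(0.1719), np.float64(0.2)), (0.171, np.float64(0.171), np.float64(0.2)), (0.17, np.float64(0.17), np.float64(-0.1)), (0.169, np.float64(0.169), np.float64(0.9)), (0.168, np.float64(0.168), np.float64(0.4)), (0.167, np.float64(0.167), np.float64(-0.2)), (0.166, np.float64(0.1663), np.float64(4.2)), (0.165, np.float64(0.1654), np.float64(6.6)), (0.164, np.float64(0.1646), np.float64(7.9)), (0.163, np.float64(0.1638), np.float64(9.8)), (0.162, np.float64(0.1629), np.float64(12.8)), (0.161, np.float64(0.1621), np.float64(14.0)), (0.16, np.float64(0.1613), np.float64(15.8)), (0.159, np.float64(0.1597), np.float64(4.8)), (0.158, np.float64(0.1586), np.float64(7.6)), (0.157, np.float64(0.1578), np.float64(11.1)), (0.156, np.float64(0.157), np.float64(12.9)), (0.155, np.float64(0.1562), np.float64(14.3)), (0.154, np.float64(0.1554), np.float64(16.2)), (0.153, np.float64(0.1548), np.float64(20.8)), (0.152, np.float64(0.1547), np.float64(29.5))]
before [163, 156, 149, 143, 137, 137, 138, 139, 141, 142, 143, 144, 145]
after [158, 151, 145, 139, 139, 140, 141, 142, 143, 143, 144, 145]
34.8083
```

The force dropped from 15.8 N to 4.8 N, which is the snap. The lid's front edge is about 2 px lower in the side view and stayed down after I let go.

```bash
python3 -c "
from h import *
print(robot.job_done())"
```

```text
the job is handed in; nothing more can be done
None
```

I handed the job in: the tray is seated in the box, the lid fell untouched onto its catch and was pressed until it snapped shut (peak about 30 N), and the arm never went near the glass, stamp or calculator; no verdict came back.

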